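# Lens barrels in order of height

## Robot

A 6-joint arm with a two-finger parallel gripper is mounted at the origin on the work surface. World frame = base frame: x ahead of the robot, y to its left, z up, the work surface at z = 0. Lengths are in mm, angles in rad, forces in N, time in s.
With the tool pointing down it reaches from about 275 to 1000 mm from the base axis. Payload 8.4 kg.
Tool frame: the origin (TCP) lies at the very end of the fingers, on their centre line; the grasp point (between the pads) lies 19 mm behind it; z points along the fingers, y is the direction in which the jaws open and shut (so a half turn about z gives the same grasp; the last joint's range is limited). The gripper opens to 85 mm and grips with 20 to 120 N. Pads are 22 mm wide; open, the fingers measure 114 mm over their backs; the gripper's body (76 mm by 85 mm) begins 54 mm behind the grasp point. The pads swing forward as they close: fully open they stand 13 mm farther back than shut.
Start: joints at [-1.186, 0.353, 1.633, -0, 1.155, -0.002], TCP at [235.765, -578.829, 231.281] pointing down, gripper open.
Joint ranges: [-2.63, 2.63], [-0.92, 2.1], [0.06, 2.66], [-1.3, 4.44], [0, 2.69], [-3.02, 3.02]. Speed limits (rad/s): [2.22, 2.22, 2.79, 3.14, 3.14, 3.14].

## Interface

Orientations are given as a rotation vector (axis times angle).
In Python, from bench import env, snapshot, ticket, look_for, tip_of gives the robot as it stands.
- The arm moves only by the shell command python3 -m crank 'ROWS' [OPENING]. ROWS is JSON, a list of rows, each a list of 2 entries, a list of its own where there are three numbers: the shift along the tool's x, y, z in mm, then the turn about the tool's z in degrees. In form: [[[tx, ty, tz], roll], ...]. A call has 1 to 5 rows; each row shifts and turns the commanded pose from where the row before left it, along the tool's axes as they then stand; what a row does not reach is not made up. A row lasts 1/12 s, in which the tool goes at most 41.7 mm and 7.16 degrees, less where a joint would pass 70% of its speed; a pose out of reach is approached as far as the arm can. A call is refused whole if a number of a shift passes 41.7 or a number of a turn 7.16, either way. A call with a gripper value outside its range is refused whole. OPENING is the finger opening in mm, from 0 to 85.4, set as the call begins (- or left out, the last holds). The fingers move at their own pace and stop on an object; the grip force is fixed at half the most. Time passes only in rows, so rows that do not move let the fingers close. It gives the time, the measured TCP pose, the force and the opening at its end, in the units of the state.
- env.observe(): the state, without advancing time (a new reading comes with each control period).
- snapshot(name): name is "scene" or "top"; returns a dict with "color" (420x560x3 uint8, red, green, blue), "camera_matrix" (3x3 intrinsics, pixels), "k1" (the pictures are not rectified: a ray, as slopes to the right and down, at radius r is drawn at 1 + k1 r^2 times it, then the intrinsics apply), "xyz" and "attitude" of the camera in the world. Camera axes: x right, y up, looking along -z (the intrinsics and any distortion apply to the point x, -y, -z); pixel columns grow to the right and rows downward; lengths in mm; the calibration is good to about 2 mm. A picture is of the moment at which its call begins. There is no depth.
- ticket.sign_off(): hands the job in, once; it reports no verdict.
Trained networks look in a picture, given as the dict that the camera call returned (one of the last four; its "shot" number tells which), for a name from the list of things; names that differ only in an ending like _2 or _b are one class to them, and where a whole thing is asked for, a point or a joint stands for the part that bears it (a point fixed in the world has none). Each returns a list of dicts, best first, with "conf" (0 to 1); they miss things now and then, are a little off and sometimes report something else, mostly with a low value. They report only what shows in the picture. A call takes as long as a camera call.
- look_for(picture, label): "rect" ([left, top, width, height] in pixels, round what is visible of it).
- tip_of(picture, label): "centre" ([column, row] in pixels: a listed point, or the origin of a listed thing).
The state is a dict: "t": time; "qpos": joint angles; "joint_vel": joint speeds; "joint_efforts": joint torques, N m; "position": TCP position; "orientation": TCP orientation; "contact_force": force on the tool from outside, world axes, zero at the start; "ft_torque": the same for the moment, N m; "finger_gap": finger opening in mm.
Only numpy, scipy, OpenCV 4.12 (cv2) and the standard library are available. Lean on these libraries where they do the work, as an engineer would, in place of code of your own. Each camera call takes 0.05 s, during which the arm holds its last target.

## Task

Set out the four aluminium lens barrels for the height check: stand them upright on the round felt pads of the black carrier, one in the middle of each pad, in order of height, with the shortest on the pad next to the aluminium datum block with the brass pin and the tallest on the pad farthest from it. Go by height, not thickness; set each one down gently, without dropping any or knocking any over.

Things in the scene. Friction and masses are not known exactly. Their poses are not given: they have to be found in the camera images.
- barrel_p: the shortest of four upright cylindrical lens barrels, loose, bright aluminium with two narrow black bands and a dark lens on top: 30 mm high, 40 mm in diameter, 45 to 190 g. Origin at the centre of its underside, z up along its axis. Starts standing upright on the bench.
- barrel_q: the second shortest and the thinnest of four upright cylindrical lens barrels, loose, bright aluminium with two narrow black bands and a dark lens on top: 42 mm high, 28 mm in diameter, 45 to 190 g. Origin at the centre of its underside, z up along its axis. Starts standing upright on the bench.
- barrel_r: the second tallest and the thickest of four upright cylindrical lens barrels, loose, bright aluminium with two narrow black bands and a dark lens on top: 54 mm high, 46 mm in diameter, 45 to 190 g. Origin at the centre of its underside, z up along its axis. Starts standing upright on the bench.
- barrel_s: the tallest of four upright cylindrical lens barrels, loose, bright aluminium with two narrow black bands and a dark lens on top: 66 mm high, 34 mm in diameter, 45 to 190 g. Origin at the centre of its underside, z up along its axis. Starts standing upright on the bench.
- pad_a: one of four like grey felt pads (56 mm diameter, 3 mm thick) in a straight row on the black carrier, all fixed; an end pad of the row; 68 mm between neighbours' centres. Origin at the centre of its underside, on the 8 mm thick carrier: the pad's top is 3 mm above it, 11 mm above the bench. y axis along the row from pad_a towards pad_d, x across the row, z up.
- pad_b: one of four like grey felt pads (56 mm diameter, 3 mm thick) in a straight row on the black carrier, all fixed; an inner pad, between pad_a and pad_c; 68 mm between neighbours' centres. Origin at the centre of its underside, on the 8 mm thick carrier: the pad's top is 3 mm above it, 11 mm above the bench. y axis along the row from pad_a towards pad_d, x across the row, z up.
- pad_c: one of four like grey felt pads (56 mm diameter, 3 mm thick) in a straight row on the black carrier, all fixed; an inner pad, between pad_b and pad_d; 68 mm between neighbours' centres. Origin at the centre of its underside, on the 8 mm thick carrier: the pad's top is 3 mm above it, 11 mm above the bench. y axis along the row from pad_a towards pad_d, x across the row, z up.
- pad_d: one of four like grey felt pads (56 mm diameter, 3 mm thick) in a straight row on the black carrier, all fixed; the other end pad of the row; 68 mm between neighbours' centres. Origin at the centre of its underside, on the 8 mm thick carrier: the pad's top is 3 mm above it, 11 mm above the bench. y axis along the row from pad_a towards pad_d, x across the row, z up.
- datum: aluminium datum block fixed on one end of the carrier (78 x 370 x 8 mm), beyond pad_a or beyond pad_d: 62 mm across the row, 24 along, 22 high, with an upright brass pin to 38 mm. Origin at the centre of its underside, in line with the pads, 63 mm from the next pad's centre. The other end has a flat rubber strip, 5 mm high. Flat discs (6 mm high), tweezers and other goods are no part of the job.

How it is judged:
By the outcome, as a careful person would: the job done as asked, in the order asked, and still so for the second after the job is handed in, with the robot touching nothing.
It also fails if it takes over 102 s, if anything falls off the work surface, if the arm or the gripper's body presses on something with over 40 N, if the wrist force passes 120 N, or if a joint passes its speed limit or range.

## Working session

There is one attempt and no reset: what is moved stays moved. The work goes in short steps, Python scripts to look and compute and a shell command to move; the robot and the scene stay as the last step left them, time stands still between calls to the robot, and variables do not carry over. Pictures are saved under pics/ and viewed, and the job is handed in when it is done.

```bash
ls; mkdir -p pics; python3 - <<'E'
from bench import env, snapshot
import cv2
print(env.observe())
for n in ("scene","top"):
    p=snapshot(n); cv2.imwrite(f"pics/{n}0.png",p["color"][:,:,::-1])
    print(n,{k:v for k,v in p.items() if k!="color"})
E
```

```text
pics
{'t': 0.0, 'qpos': array([-1.18640298e+00,  3.53638567e-01,  1.63414114e+00,  3.63186142e-05,
        1.15517505e+00, -2.39862830e-03]), 'joint_vel': array([-0.00169384, -0.00038796, -0.00064229, -0.00213531,  0.00057011,
        0.00049542]), 'joint_efforts': array([ 1.98450376e-03, -6.05258274e+01, -3.42064512e+01,  1.22504312e-04,
        9.22589796e-03,  2.73999353e-05]), 'position': array([ 235.59672923, -578.38605221,  230.56465639]), 'orientation': array([-3.08171043e+00, -6.03510214e-01,  3.54796799e-04]), 'contact_force': array([ 0.31493483,  0.31950727, -0.3263694 ]), 'ft_torque': array([-0.02548371,  0.02635414,  0.03957861]), 'finger_gap': 85.50648228479527}
scene {'camera_matrix': array([[418.3661775 ,   0.        , 266.78967451],
       [  0.        , 418.3661775 , 206.21812751],
       [  0.        ,   0.        ,   1.        ]]), 'k1': 0.037888676090014686, 'xyz': array([ 824.1876868 , -251.32814339,  599.77701102]), 'attitude': array([0.56122137, 0.21967518, 0.71498438]), 'shot': 1}
top {'camera_matrix': array([[397.24984765,   0.        , 284.57778589],
       [  0.        , 397.24984765, 213.4149229 ],
       [  0.        ,   0.        ,   1.        ]]), 'k1': -0.05485669776299649, 'xyz': array([469.35006525,  18.51877861, 690.66739295]), 'attitude': array([ 0.07832213, -0.14833385, -1.58345927]), 'shot': 2}
```

View pics/scene0.png

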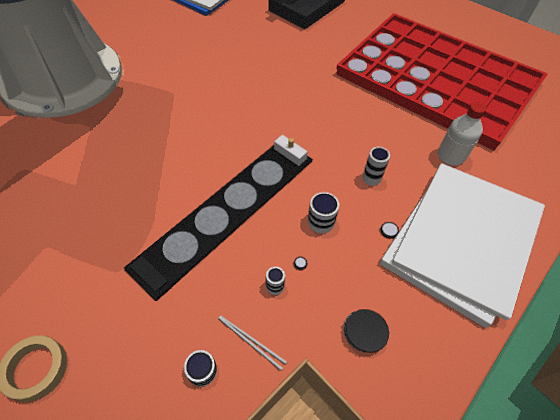

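View pics/top0.png

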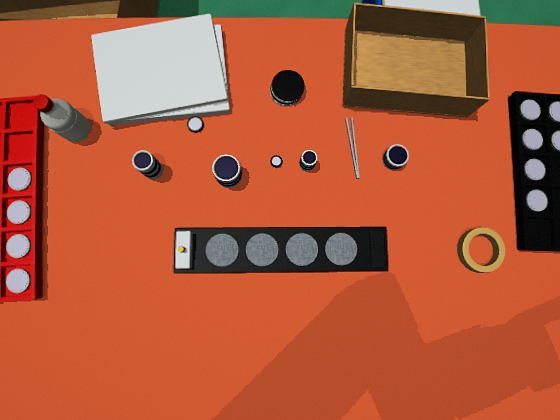

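The scene camera shows the carrier with the datum at the upper right, about (291,149). In the top view the datum is at (182,250) and the pads at (222,250), (262,250), (302,249) and (342,249). Top-view barrels by look: s at (146,162), r at (227,170), q at (309,159), p at (396,156).

```bash
cat > h.py <<'E'
import numpy as np, cv2
from scipy.spatial.transform import Rotation as R
from bench import env, snapshot, ticket, look_for, tip_of
def ray(p,uv):
    K=p["camera_matrix"]; d=np.array([(uv[0]-K[0,2])/K[0,0],(uv[1]-K[1,2])/K[1,1]])
    s=d.copy()
    for _ in range(30): s=d/(1+p["k1"]*(s@s))
    return R.from_rotvec(p["attitude"]).apply([s[0],-s[1],-1.0])
def at_z(p,uv,z):
    r=ray(p,np.asarray(uv,float)); c=p["xyz"]; return c+r*(z-c[2])/r[2]
def proj(p,X):
    q=R.from_rotvec(p["attitude"]).inv().apply(np.asarray(X,float)-p["xyz"])
    s=np.stack([q[...,0]/-q[...,2],-q[...,1]/-q[...,2]],-1)
    s=s*(1+p["k1"]*(s**2).sum(-1,keepdims=True)); K=p["camera_matrix"]
    return s*[K[0,0],K[1,1]]+[K[0,2],K[1,2]]
B=dict(p=(30,20),q=(42,14),r=(54,23),s=(66,17))
E
python3 - <<'E'
from h import *
P={n:snapshot(n) for n in("scene","top")}
np.set_printoptions(precision=1,suppress=True)
for n,p in P.items():
    for l in ["barrel_p","barrel_q","barrel_r","barrel_s","pad_a","pad_b","pad_c","pad_d","datum"]:
        z=0 if l[0]=='b' else 8
        for d in tip_of(p,l)[:5]:
            if d["conf"]>.3: print(n,l,round(d["conf"],2),np.array(d["centre"]),at_z(p,d["centre"],z))
E
```

```text
scene barrel_p 0.97 [274.  286.7] [660.8 -57.5   0. ]
scene barrel_p 0.81 [204.3 372.2] [ 672.6 -212.9    0. ]
scene barrel_p 0.56 [323.6 219.9] [642.9  88.2   0. ]
scene barrel_p 0.55 [372.  176.5] [650.6 219.6   0. ]
scene barrel_q 0.97 [274.  286.7] [660.8 -57.5   0. ]
scene barrel_q 0.81 [204.3 372.2] [ 672.6 -212.9    0. ]
scene barrel_q 0.56 [323.6 219.9] [642.9  88.2   0. ]
scene barrel_q 0.55 [372.  176.5] [650.6 219.6   0. ]
scene barrel_r 0.97 [274.  286.7] [660.8 -57.5   0. ]
scene barrel_r 0.81 [204.3 372.2] [ 672.6 -212.9    0. ]
scene barrel_r 0.56 [323.6 219.9] [642.9  88.2   0. ]
scene barrel_r 0.55 [372.  176.5] [650.6 219.6   0. ]
scene barrel_s 0.97 [274.  286.7] [660.8 -57.5   0. ]
scene barrel_s 0.81 [204.3 372.2] [ 672.6 -212.9    0. ]
scene barrel_s 0.56 [323.6 219.9] [642.9  88.2   0. ]
scene barrel_s 0.55 [372.  176.5] [650.6 219.6   0. ]
scene pad_a 0.8 [176.2 246.2] [ 501.3 -113.5    8. ]
scene pad_a 0.72 [266.9 168.3] [501.5 101.8   8. ]
scene pad_a 0.67 [208.4 218.4] [501.1 -43.    8. ]
scene pad_a 0.66 [239.6 197. ] [509.2  23.2   8. ]
scene pad_b 0.8 [1
[... 1631 characters left out ...]
 8. ]
top pad_a 0.62 [263.8 248.7] [507.5  23.9   8. ]
top pad_b 0.91 [303.7 249. ] [505.9 -44.6   8. ]
top pad_b 0.77 [221.1 250.1] [506.3  96.8   8. ]
top pad_b 0.72 [340.7 250.1] [ 502.9 -108.7    8. ]
top pad_b 0.62 [263.8 248.7] [507.5  23.9   8. ]
top pad_c 0.91 [303.7 249. ] [505.9 -44.6   8. ]
top pad_c 0.77 [221.1 250.1] [506.3  96.8   8. ]
top pad_c 0.72 [340.7 250.1] [ 502.9 -108.7    8. ]
top pad_c 0.62 [263.8 248.7] [507.5  23.9   8. ]
top pad_d 0.91 [303.7 249. ] [505.9 -44.6   8. ]
top pad_d 0.77 [221.1 250.1] [506.3  96.8   8. ]
top pad_d 0.72 [340.7 250.1] [ 502.9 -108.7    8. ]
top pad_d 0.62 [263.8 248.7] [507.5  23.9   8. ]
top datum 0.71 [184.4 248.4] [510.1 159.2   8. ]
```

```bash
cat > meas.py <<'E'
from h import *
np.set_printoptions(precision=1,suppress=True)
def comps(m,lo,hi):
    n,l,s,c=cv2.connectedComponentsWithStats(m.astype(np.uint8),connectivity=4)
    return [(c[i],s[i]) for i in range(1,n) if lo<=s[i,4]<=hi]
def lens(p,lo=60,hi=900):
    c=p["color"].astype(int); r,g,b=c[...,0],c[...,1],c[...,2]
    return comps((b>g+14)&(r<110)&(b<130),lo,hi)
def felt(p):
    c=p["color"].astype(int); mx=c.max(2); mn=c.min(2)
    m=((mx-mn<25)&(mx>80)&(mx<175)).astype(np.uint8)
    m=cv2.morphologyEx(m,cv2.MORPH_CLOSE,np.ones((3,3)))
    m=cv2.morphologyEx(m,cv2.MORPH_OPEN,np.ones((5,5)))
    return comps(m,500,1800)
E
python3 - <<'E'
from meas import *
for n in("top","scene"):
    p=snapshot(n)
    for c,s in lens(p): print(n,"lens",c,s,[at_z(p,c,h)[:2] for h in (30,42,54,66)])
    for c,s in felt(p): print(n,"felt",c,s,at_z(p,c,11))
E
```

```text
top lens [397.5 154.4] [390 147  16  16 187] [array([ 666.9, -211.8]), array([ 663.3, -207.6]), array([ 659.7, -203.4]), array([ 656.2, -199.2])]
top lens [141.8 159.6] [135 153  14  14 139] [array([660.6, 229.8]), array([657.2, 226. ]), array([653.7, 222.1]), array([650.2, 218.3])]
top lens [309. 157.] [305 153   9   9  65] [array([662.7, -55.9]), array([659.2, -54.5]), array([655.7, -53.2]), array([652.2, -51.8])]
top lens [225.6 167.2] [216 158  20  20 322] [array([645.9,  87.2]), array([642.6,  86. ]), array([639.4,  84.7]), array([636.2,  83.5])]
top felt [ 57.3 115.4] [ 41  99  31  33 616] [750.2 391.   11. ]
top felt [301.4 249. ] [286 233  32  33 828] [505.8 -40.5  11. ]
top felt [340.7 248.6] [325 233  32  32 818] [ 505.3 -108.3   11. ]
top felt [221.6 249.5] [206 234  32  32 845] [507.1  95.6  11. ]
top felt [261.6 249.3] [246 234  32  32 831] [506.4  27.7  11. ]
scene lens [199.3   6.8] [173   0  55  16 169] [array([ 64.9, 343.7]), array([ 80.9, 331.2]), array([ 96.9, 318.7]), array([112.9, 306.1])]
scene lens [379.5 153.5] [373 149  14  10 106] [array([639.7, 248. ]), arr
[... 280 characters left out ...]
ay([660.8, -56.1]), array([664.3, -60.3]), array([667.8, -64.5])]
scene lens [198.9 365.1] [189 354  21  23 376] [array([ 668.5, -213.6]), array([ 671.8, -214.4]), array([ 675.1, -215.2]), array([ 678.4, -216. ])]
scene felt [529.4  11.3] [ 475    0   85   34 1600] [646.2 870.2  11. ]
scene felt [459.8 139.9] [ 438  116   44   49 1448] [725.7 392.3  11. ]
scene felt [266.9 172.5] [252 160  31  25 621] [509.6  93.   11. ]
scene felt [240.  195.3] [224 182  33  27 700] [508.8  24.9  11. ]
scene felt [211.2 220. ] [195 206  34  29 782] [508.4 -43.   11. ]
scene felt [179.9 246.8] [163 232  35  31 870] [ 508.  -110.9   11. ]
scene felt [439.9 291.3] [ 385  261  112   66 1371] [849.7  98.9  11. ]
```

Both views agree within 2.5 mm, and the heights match which barrel is which. I'll roll the jaws onto world x, so the tool axes become tool x = +y, tool y = +x and tool z = down. Then I'll go for barrel_p.

```bash
python3 -m crank '[[[0,0,0],-6.8],[[0,0,0],-6.8],[[0,0,0],-6.8],[[0,0,0],-6.8],[[0,0,0],-6.8]]' 85; python3 -m crank '[[[0,0,0],-6.8],[[0,0,0],-6.8],[[0,0,0],-6.8],[[0,0,0],-6.7],[[0,0,0],0]]'
```

```text
t: 1.62
position: [235.8, -578.8, 231.3]
orientation: [2.767, 1.487, 0.0]
contact_force: [-0.4, -0.5, -1.3]
finger_gap: 84.8
t: 2.03
position: [235.8, -578.8, 231.3]
orientation: [-2.343, -2.093, -0.0]
contact_force: [0.1, 0.2, 0.3]
finger_gap: 85.0
```

```bash
python3 -m crank '[[[36,40,0],-6.5],[[36,40,0],0],[[36,40,0],0],[[36,40,0],0],[[36,40,0],0]]';  python3 -m crank '[[[36,40,0],0],[[36,40,0],0],[[36,40,0],0],[[36,40,0],0],[[36,40,0],0]]'
```

```text
t: 2.45
position: [395.2, -442.5, 231.4]
orientation: [2.231, 2.211, 0.0]
contact_force: [0.3, -1.0, -0.2]
finger_gap: 85.1
t: 2.87
position: [550.9, -303.5, 231.5]
orientation: [2.231, 2.212, 0.0]
contact_force: [0.2, -0.1, 0.9]
finger_gap: 85.0
```

```bash
python3 -m crank '[[[22.7,29.2,0],0],[[22.7,29.2,0],0],[[22.7,29.2,0],0],[[22.7,29.2,0],0],[[0,0,0],0]]';  python3 -m crank '[[[0,0,40],0],[[0,0,40],0],[[0,0,40],0],[[0,0,20],0],[[0,0,0],0]]'; python3 - <<'E'
from h import *
for n in("scene","top"):
    p=snapshot(n); cv2.imwrite(f"pics/{n}1.png",p["color"][:,:,::-1])
E
```

```text
t: 3.28
position: [671.3, -210.3, 231.0]
orientation: [2.226, 2.215, 0.005]
contact_force: [-0.3, 1.2, 0.3]
finger_gap: 85.3
t: 3.7
position: [662.8, -213.8, 85.5]
orientation: [-2.224, -2.207, 0.007]
contact_force: [-0.8, -0.2, -0.6]
finger_gap: 84.6
```

View pics/scene1.png

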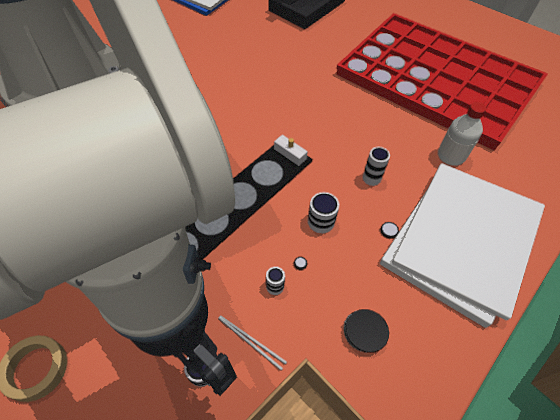

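The gripper is over barrel_p, with the fingers at about (205,365). The measured pose lags, so I'll let it settle.

```bash
python3 -m crank '[[[0,0,0],0],[[0,0,0],0]]'; python3 - <<'E'
from h import *
o=env.observe();print(o["position"],o["qpos"],R.from_rotvec(o["orientation"]).as_matrix())
E
```

```text
t: 3.97
position: [668.3, -215.4, 93.9]
orientation: [2.225, 2.213, 0.003]
contact_force: [0.1, 0.3, 0.3]
finger_gap: 85.0
[ 668.28039728 -215.41998834   93.92309143] [-3.13964041e-01  6.05508523e-01  1.55756222e+00 -1.29023912e-05
  9.74611704e-01 -3.08808999e-01] [[ 0.00515002  0.99997983  0.00371576]
 [ 0.99998602 -0.00514553 -0.00121775]
 [-0.0011986   0.00372198 -0.99999236]]
```

View pics/top1.png

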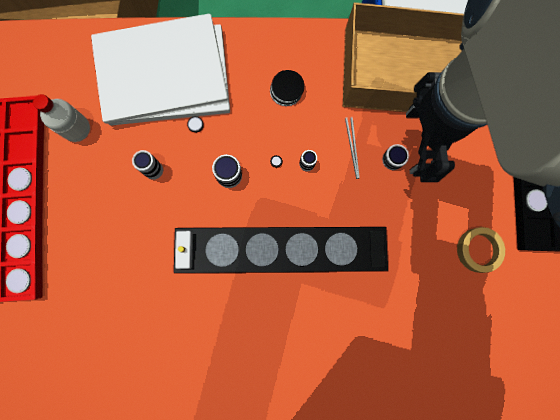

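```bash
python3 -m crank '[[[2.5,0,15],0],[[0,0,15],0],[[0,0,15],0],[[0,0,10],0],[[0,0,5],0]]';python3 -m crank '[[[0,0,0],0],[[0,0,0],0],[[0,0,0],0]]'; python3 - <<'E'
from h import *
o=env.observe();print(o["position"])
for n in("scene","top"):
    p=snapshot(n); cv2.imwrite(f"pics/{n}2.png",p["color"][:,:,::-1])
    print(n,proj(p,o["position"]))
a=cv2.imread("pics/scene2.png")[270:,100:300]; b=cv2.imread("pics/top2.png")[80:230,320:520]
cv2.imwrite("pics/c2.png",np.hstack([cv2.resize(a,None,fx=2,fy=2),cv2.resize(b,None,fx=2,fy=2)]))
E
```

```text
t: 4.38
position: [665.7, -212.0, 29.2]
orientation: [-2.225, -2.215, 0.002]
contact_force: [-0.1, -0.8, -0.0]
finger_gap: 84.8
t: 4.63
position: [667.2, -212.5, 31.8]
orientation: [2.226, 2.216, 0.001]
contact_force: [-1.0, -0.4, 0.9]
finger_gap: 84.9
[ 667.219407   -212.46687203   31.77545748]
scene [198.63559026 363.39580567]
top [398.16843322 153.92534394]
```

View pics/c2.png

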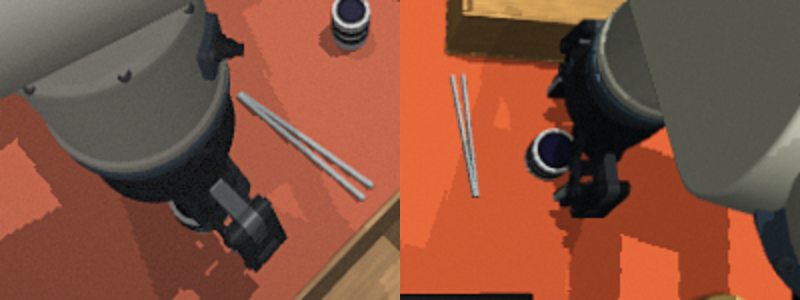

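The barrel sits between the fingers, at about (550,150) in the right-hand crop. I'll lower and close.

```bash
python3 -m crank '[[[0,0,8],0],[[0,0,8],0],[[0,0,6],0],[[0,0,4],0],[[0,0,1],0]]';python3 -m crank '[[[0,0,0],0],[[0,0,0],0]]'; python3 -m crank '[[[0,0,0],0],[[0,0,0],0],[[0,0,0],0],[[0,0,0],0],[[0,0,0],0]]' 30; python3 -m crank '[[[0,0,0],0],[[0,0,0],0],[[0,0,0],0]]' 30
```

```text
t: 5.15
position: [665.9, -212.0, 2.8]
orientation: [-2.225, -2.216, 0.001]
contact_force: [-0.5, -0.8, -0.9]
finger_gap: 85.3
t: 5.32
position: [666.8, -212.3, 4.2]
orientation: [-2.226, -2.217, 0.0]
contact_force: [0.1, 0.8, -0.3]
finger_gap: 84.9
t: 5.73
position: [667.2, -212.4, 4.9]
orientation: [2.225, 2.216, 0.001]
contact_force: [0.2, -0.8, 4.2]
finger_gap: 38.3
t: 5.98
position: [667.2, -212.4, 4.9]
orientation: [2.225, 2.216, 0.001]
contact_force: [-0.4, -0.0, 5.5]
finger_gap: 38.1
```

```bash
python3 -m crank '[[[0,0,-3],0],[[0,0,-8],0],[[0,0,-15],0],[[0,0,-20],0],[[0,0,-25],0]]' 30; python3 -m crank '[[[0,0,-25],0],[[0,0,-20],0],[[0,0,-10],0],[[0,0,-2],0],[[0,0,0],0]]';python3 - <<'E'
from h import *
o=env.observe();print(o["position"],o["finger_gap"],o["contact_force"])
for n in("scene","top"):
    p=snapshot(n); cv2.imwrite(f"pics/{n}3.png",p["color"][:,:,::-1])
a=cv2.imread("pics/scene3.png")[220:,60:260]; b=cv2.imread("pics/top3.png")[80:280,360:560]
cv2.imwrite("pics/c3.png",np.hstack([cv2.resize(a,None,fx=2,fy=2),cv2.resize(b,None,fx=2,fy=2)]))
E
```

```text
t: 6.4
position: [665.8, -212.0, 75.8]
orientation: [-2.225, -2.215, 0.002]
contact_force: [0.0, -0.9, -0.4]
finger_gap: 38.1
t: 6.82
position: [667.0, -212.4, 133.2]
orientation: [2.225, 2.216, 0.001]
contact_force: [-0.1, 0.1, -1.2]
finger_gap: 38.3
[ 666.98565194 -212.35171199  133.15107803] 38.28584357331185 [-0.05852046  0.09431625 -1.22387912]
```

View pics/c3.png

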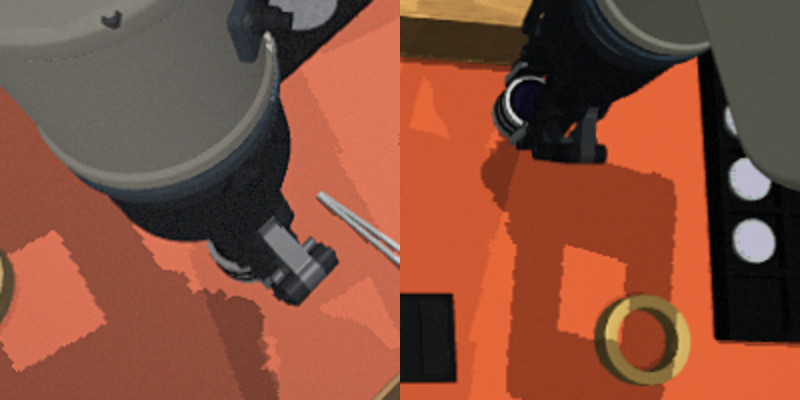

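barrel_p is held and upright, visible at about (525,100) in the right crop. I'll carry it to the pad next to the datum.

```bash
python3 -m crank '[[[15,-8,0],0],[[32,-16,0],0],[[38,-20,0],0],[[38,-20,0],0],[[38,-20,0],0]]' 30; python3 -m crank '[[[38,-20,0],0],[[38,-20,0],0],[[34,-17,0],0],[[20,-10,0],0],[[12,-6,0],0]]';python3 -m crank '[[[4,-2,0],0],[[0,0,0],0],[[0,0,0],0],[[0,0,0],0]]'
```

```text
t: 7.33
position: [583.0, -53.0, 130.5]
orientation: [-2.225, -2.214, 0.003]
contact_force: [0.3, 0.0, -0.1]
finger_gap: 38.2
t: 7.75
position: [511.5, 87.7, 131.0]
orientation: [-2.222, -2.218, 0.004]
contact_force: [0.4, 0.2, -0.1]
finger_gap: 38.2
t: 8.08
position: [512.7, 88.7, 132.1]
orientation: [2.227, 2.215, -0.0]
contact_force: [0.7, -0.3, -1.4]
finger_gap: 38.2
```

```bash
python3 -m crank '[[[3,-2,12],0],[[2.6,-2.4,25],0],[[0,0,25],0],[[0,0,20],0],[[0,0,12],0]]' 30; python3 -m crank '[[[0,0,6],0],[[0,0,2],0],[[0,0,0],0],[[0,0,0],0]]';python3 - <<'E'
from meas import *
o=env.observe();print(o["position"],o["finger_gap"],o["contact_force"])
for n in("scene","top"):
    p=snapshot(n); cv2.imwrite(f"pics/{n}4.png",p["color"][:,:,::-1])
    for c,s in lens(p,20): print(n,c,s,at_z(p,c,o["position"][2]+25))
a=cv2.imread("pics/scene4.png")[100:300,150:350]; b=cv2.imread("pics/top4.png")[180:380,150:350]
cv2.imwrite("pics/c4.png",np.hstack([cv2.resize(a,None,fx=2,fy=2),cv2.resize(b,None,fx=2,fy=2)]))
E
```

```text
t: 8.5
position: [507.1, 94.0, 36.2]
orientation: [-2.227, -2.214, 0.003]
contact_force: [0.1, -0.1, -0.6]
finger_gap: 38.3
t: 8.83
position: [508.4, 95.1, 30.9]
orientation: [2.226, 2.216, 0.001]
contact_force: [0.5, -1.0, 0.5]
finger_gap: 38.3
[508.4  95.1  30.9] 38.33463388117918 [ 0.5 -1.   0.5]
scene [193.7   7.5] [173   0  41  16 133] [ 92.2 306.2  55.9]
scene [379.6 153.6] [373 149  14  10 107] [648.2 225.2  55.9]
scene [263.7 154.8] [259 151  12  10  40] [503.7  91.4  55.9]
scene [324.3 203.3] [314 194  22  19 308] [641.8  81.6  55.9]
scene [275.  274.5] [270 270  11  10  90] [664.9 -61.   55.9]
top [370.2   1.4] [362   0  16   5  56] [ 946.5 -172.9   55.9]
top [309. 157.] [305 153   9   9  65] [655.2 -53.   55.9]
top [141.7 159.7] [135 154  14  13 139] [653.  221.5  55.9]
```

View pics/c4.png

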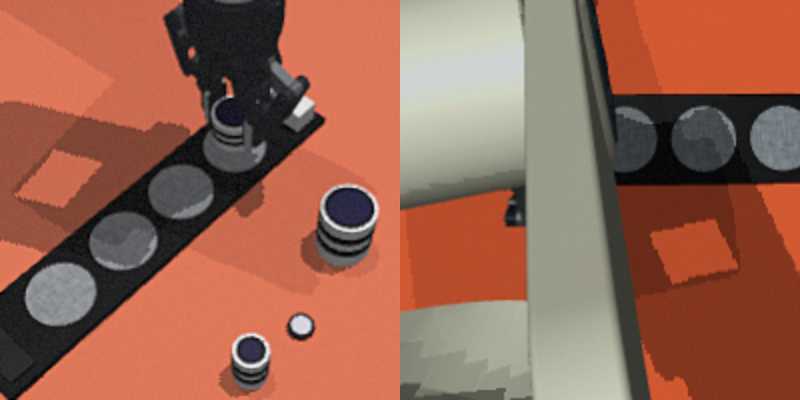

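barrel_p is above the pad next to the datum, with its lens at (232,112) in the left crop. I'll lower it gently.

```bash
python3 -m crank '[[[0,0,5],0],[[-1,0,5],0],[[0,0,2.5],0],[[0,0,1],0],[[0,0,0],0]]' 30; python3 -m crank '[[[0,0,0],0],[[0,0,0.5],0],[[0,0,0.5],0],[[0,0,0.3],0],[[0,0,0],0]]'
```

```text
t: 9.35
position: [507.2, 94.3, 16.3]
orientation: [-2.226, -2.216, 0.001]
contact_force: [0.3, 0.9, -1.2]
finger_gap: 38.4
t: 9.77
position: [507.7, 94.4, 15.9]
orientation: [2.226, 2.217, 0.0]
contact_force: [-1.4, 0.3, 4.7]
finger_gap: 38.1
```

```bash
python3 -m crank '[[[0,0,0],0],[[0,0,0],0],[[0,0,0],0]]' 46; python3 -m crank '[[[0,0,0],0],[[0,0,0],0],[[0,0,0],0]]' 70;  python3 -m crank '[[[0,0,-10],0],[[0,0,-25],0],[[0,0,-35],0],[[0,0,-30],0],[[0,0,-15],0]]' 85
```

```text
t: 10.02
position: [507.6, 94.3, 15.5]
orientation: [2.226, 2.217, 0.0]
contact_force: [-0.1, 0.0, -0.5]
finger_gap: 45.8
t: 10.27
position: [507.6, 94.4, 15.5]
orientation: [-2.226, -2.217, -0.0]
contact_force: [0.2, -0.5, 0.8]
finger_gap: 69.6
t: 10.68
position: [509.1, 94.6, 134.6]
orientation: [2.224, 2.215, 0.006]
contact_force: [1.1, 0.4, 0.2]
finger_gap: 84.9
```

```bash
python3 -m crank '[[[-15,15,0],0],[[-27,28,0],0],[[-29,29,0],0],[[-29,29,0],0],[[-25,26,0],0]]' 85; python3 -m crank '[[[-15,16,0],0],[[-9,9,0],0],[[0,0,0],0],[[0,0,0],0],[[0,0,0],0]]'; python3 - <<'E'
from meas import *
o=env.observe();print(o["position"])
for n in("scene","top"):
    p=snapshot(n); cv2.imwrite(f"pics/{n}5.png",p["color"][:,:,::-1])
    for c,s in lens(p): print(n,c,s,at_z(p,c,41),at_z(p,c,42))
E
```

```text
t: 11.1
position: [635.6, -33.0, 131.6]
orientation: [2.225, 2.216, 0.001]
contact_force: [0.1, 0.2, -0.1]
finger_gap: 85.1
t: 11.52
position: [657.7, -54.2, 130.4]
orientation: [-2.225, -2.216, 0.001]
contact_force: [-0.3, -0.6, 0.1]
finger_gap: 85.0
[657.7 -54.2 130.4]
scene [379.6 153.5] [373 149  14  10 108] [643.4 238.5  41. ] [643.7 237.6  42. ]
scene [324.3 203.2] [314 194  22  19 313] [636.7  90.8  41. ] [637.   90.2  42. ]
scene [275.  274.6] [270 270  11  10  89] [660.7 -55.8  41. ] [661.  -56.1  42. ]
top [141.8 159.7] [135 154  14  13 136] [657.3 226.3  41. ] [657. 226.  42.]
top [225.5 167.2] [216 158  20  20 319] [642.8  86.1  41. ] [642.5  86.   42. ]
top [220.  248.9] [212 241  17  17 225] [506.5  94.7  41. ] [506.4  94.6  42. ]
```

View pics/scene5.png

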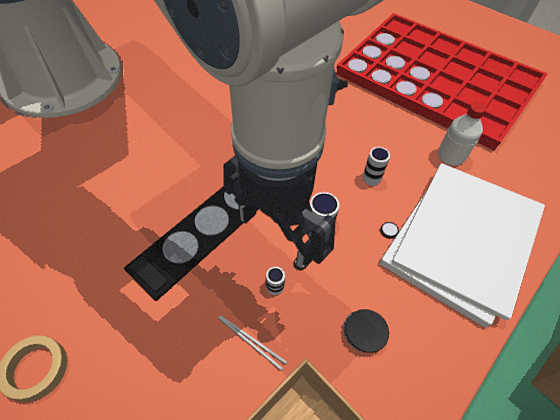

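View pics/top5.png

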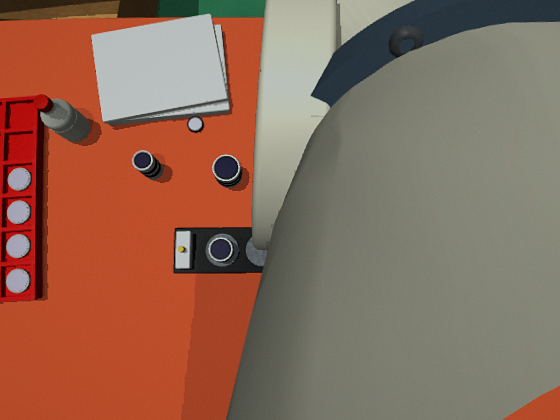

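barrel_p stands within about 1 mm of the pad centre: lens (220,249), pad (221.6,249.5). Next is barrel_q.

```bash
python3 -m crank '[[[-1.1,2.3,15],0],[[0,0,25],0],[[0,0,25],0],[[0,0,18],0],[[0,0,10],0]]' 85; python3 -m crank '[[[0,0,0],0],[[0,0,0],0],[[0,0,0],0]]'
```

```text
t: 12.03
position: [659.1, -55.6, 34.2]
orientation: [-2.223, -2.216, 0.004]
contact_force: [0.1, 0.1, 0.3]
finger_gap: 84.9
t: 12.28
position: [662.0, -56.3, 38.5]
orientation: [2.225, 2.216, 0.002]
contact_force: [0.1, 0.7, -0.8]
finger_gap: 85.2
```

```bash
python3 - <<'E'
from meas import *
o=env.observe();print(o["position"])
p=snapshot("scene"); print(proj(p,o["position"]))
for c,s in lens(p): print(c,s)
cv2.imwrite("pics/c6.png",cv2.resize(p["color"][180:380,180:380,::-1],None,fx=3,fy=3))
E
```

```text
[662.  -56.3  38.5]
[275.5 276.1]
[379.6 153.6] [373 149  14  10 110]
[325.4 203.4] [316 194  20  19 280]
```

View pics/c6.png

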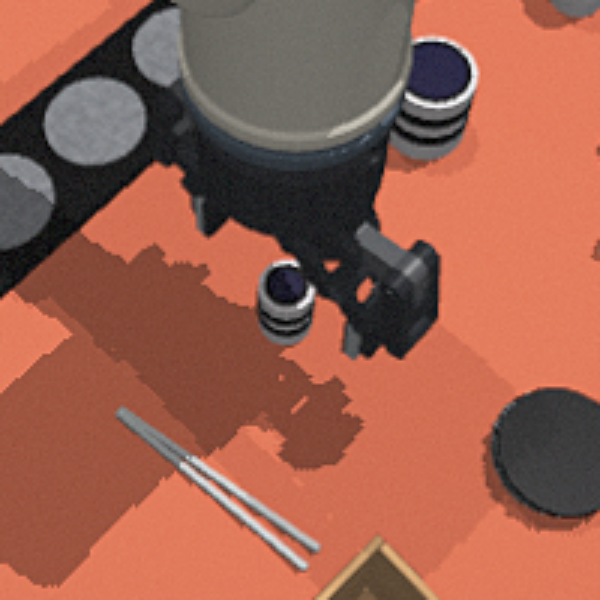

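barrel_q at (287,300) in the crop is between the fingers.

```bash
python3 -m crank '[[[0.8,-1,8],0],[[0,0,8],0],[[0,0,6],0],[[0,0,4],0],[[0,0,2],0]]' 85; python3 -m crank '[[[0,0,0],0],[[0,0,0],0],[[0,0,0],0]]'; python3 -m crank '[[[0,0,0],0],[[0,0,0],0],[[0,0,0],0],[[0,0,0],0],[[0,0,0],0]]' 20; python3 -m crank '[[[0,0,0],0],[[0,0,0],0],[[0,0,0],0],[[0,0,0],0]]' 20
```

```text
t: 12.75
position: [659.6, -55.5, 8.4]
orientation: [-2.225, -2.216, 0.001]
contact_force: [0.3, -0.6, -0.1]
finger_gap: 84.9
t: 13.0
position: [660.5, -55.6, 9.7]
orientation: [2.226, 2.217, 0.0]
contact_force: [0.6, 0.3, -0.5]
finger_gap: 84.8
t: 13.42
position: [660.4, -55.6, 9.8]
orientation: [2.226, 2.217, 0.0]
contact_force: [-2.4, 0.0, 3.4]
finger_gap: 26.4
t: 13.75
position: [660.5, -55.6, 9.8]
orientation: [2.226, 2.217, 0.0]
contact_force: [-0.9, -0.3, 5.1]
finger_gap: 26.5
```

```bash
python3 -m crank '[[[0,0,-3],0],[[0,0,-10],0],[[0,0,-20],0],[[0,0,-25],0],[[0,0,-22],0]]' 20; python3 -m crank '[[[7,-12,-12],0],[[14,-26,-6],0],[[18,-34,-2],0],[[18,-34,0],0],[[13,-25,0],0]]';  python3 -m crank '[[[8,-14,0],0],[[4,-6,0],0],[[0,0,0],0],[[0,0,0],0],[[0,0,0],0]]'
```

```text
t: 14.17
position: [660.0, -55.6, 90.8]
orientation: [-2.226, -2.216, 0.001]
contact_force: [0.0, 0.3, 0.1]
finger_gap: 26.7
t: 14.58
position: [526.5, 15.8, 109.9]
orientation: [-2.226, -2.216, 0.001]
contact_force: [0.1, -0.7, -1.6]
finger_gap: 26.6
t: 15.0
position: [511.2, 26.7, 109.9]
orientation: [2.226, 2.216, 0.002]
contact_force: [0.6, -0.2, -0.5]
finger_gap: 26.5
```

```bash
python3 -m crank '[[[0,-1.5,12],0],[[0,-1.5,22],0],[[0,0,20],0],[[0,0,12],0],[[0,0,6],0]]' 20; python3 -m crank '[[[0,0,2],0],[[0,0,0],0],[[0,0,0],0],[[0,0,0],0]]';python3 - <<'E'
from meas import *
o=env.observe();print(o["position"],o["finger_gap"],o["contact_force"])
for n in("scene","top"):
    p=snapshot(n); cv2.imwrite(f"pics/{n}7.png",p["color"][:,:,::-1])
    for c,s in lens(p,20): print(n,c,s,at_z(p,c,o["position"][2]+32))
a=cv2.imread("pics/scene7.png")[100:300,150:350]; b=cv2.imread("pics/top7.png")[180:380,150:350]
cv2.imwrite("pics/c7.png",np.hstack([cv2.resize(a,None,fx=2,fy=2),cv2.resize(b,None,fx=2,fy=2)]))
E
```

```text
t: 15.42
position: [506.7, 26.5, 35.7]
orientation: [-2.226, -2.215, 0.002]
contact_force: [-0.4, -0.3, -0.3]
finger_gap: 26.6
t: 15.75
position: [507.4, 27.0, 36.2]
orientation: [2.226, 2.216, 0.002]
contact_force: [0.2, -0.7, -0.7]
finger_gap: 26.6
[507.4  27.   36.2] 26.6097334409412 [ 0.2 -0.7 -0.7]
scene [379.5 153.5] [373 149  14  10 110] [652.1 214.5  68.2]
scene [267.9 159. ] [261 155  14  10  78] [522.3  81.5  68.2]
scene [324.3 203.2] [314 194  22  19 309] [645.8  74.2  68.2]
top [370.2   1.4] [362   0  16   5  56] [ 937.2 -169.2   68.2]
top [141.7 159.7] [135 154  14  13 135] [649.5 217.6  68.2]
top [225.4 164.4] [216 158  20  13 219] [640.2  83.6  68.2]
```

View pics/c7.png

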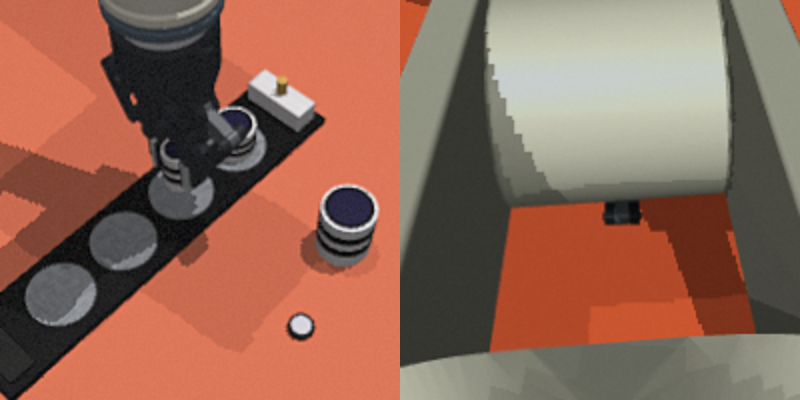

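barrel_q is over the second pad, at about (175,160) in the left crop, and upright. I'll lower it.

```bash
python3 -m crank '[[[-0.5,0,5],0],[[0,0,5],0],[[0,0,3],0],[[0,0,1],0],[[0,0,0],0]]' 20; python3 -m crank '[[[0,0,0],0],[[0,0,0.5],0],[[0,0,0.5],0],[[0,0,0.3],0],[[0,0,0],0]]'
```

```text
t: 16.27
position: [506.3, 26.6, 21.0]
orientation: [-2.226, -2.216, 0.001]
contact_force: [1.0, -0.7, -0.8]
finger_gap: 26.7
t: 16.68
position: [506.8, 26.6, 20.8]
orientation: [2.226, 2.217, 0.0]
contact_force: [-2.3, 0.3, 7.6]
finger_gap: 26.8
```

```bash
python3 -m crank '[[[0,0,0],0],[[0,0,0],0],[[0,0,0],0]]' 35; python3 -m crank '[[[0,0,0],0],[[0,0,0],0],[[0,0,0],0]]' 60;  python3 -m crank '[[[0,0,-10],0],[[0,0,-25],0],[[0,0,-35],0],[[0,0,-25],0],[[0,0,-15],0]]' 85;python3 -m crank '[[[6,14,0],0],[[12,28,0],0],[[15,35,0],0],[[12,30,0],0],[[8,18,0],0]]' 85;python3 -m crank '[[[4,8,0],0],[[0,0,0],0],[[0,0,0],0],[[0,0,0],0]]'; python3 - <<'E'
from meas import *
o=env.observe();print(o["position"])
for n in("scene","top"):
    p=snapshot(n); cv2.imwrite(f"pics/{n}8.png",p["color"][:,:,::-1])
    for c,s in lens(p): print(n,c,s,at_z(p,c,54),at_z(p,c,53))
a=cv2.imread("pics/scene8.png")[100:300,150:350]; b=cv2.imread("pics/top8.png")[100:300,150:350]
cv2.imwrite("pics/c8.png",np.hstack([cv2.resize(a,None,fx=2,fy=2),cv2.resize(b,None,fx=2,fy=2)]))
E
```

```text
t: 16.93
position: [506.7, 26.6, 20.2]
orientation: [2.226, 2.217, 0.0]
contact_force: [-0.5, -0.2, -0.6]
finger_gap: 34.9
t: 17.18
position: [506.6, 26.5, 20.1]
orientation: [-2.226, -2.217, 0.0]
contact_force: [-0.1, -0.7, 0.4]
finger_gap: 59.9
t: 17.6
position: [507.9, 26.6, 133.7]
orientation: [2.224, 2.215, 0.004]
contact_force: [0.3, 0.2, 0.5]
finger_gap: 84.8
t: 18.02
position: [635.0, 80.2, 131.5]
orientation: [2.225, 2.216, 0.004]
contact_force: [0.3, -0.2, 0.2]
finger_gap: 84.9
t: 18.35
position: [638.3, 82.5, 130.1]
orientation: [-2.226, -2.216, 0.002]
contact_force: [-0.5, -0.2, 1.0]
finger_gap: 84.7
[638.3  82.5 130.1]
scene [199.5   6.8] [173   0  55  16 167] [ 97.2 319.   54. ] [ 95.9 320.   53. ]
scene [266.1 161.3] [258 155  17  13 162] [515.4  84.8  54. ] [514.8  85.4  53. ]
scene [324.2 203.2] [314 195  22  18 302] [640.9  82.8  54. ] [640.5  83.4  53. ]
```

View pics/c8.png

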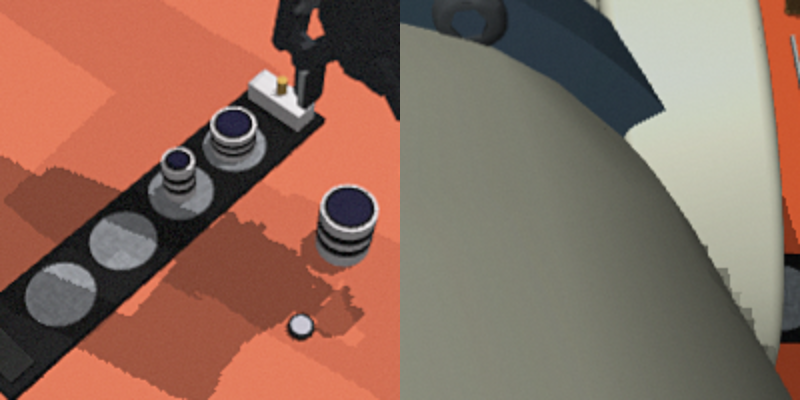

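p at (233,135) and q at (179,172) both stand on their pads. Now barrel_r.

```bash
python3 -m crank '[[[1,1,12],0],[[0,0,20],0],[[0,0,18],0],[[0,0,12],0],[[0,0,6],0]]' 85; python3 -m crank '[[[0,0,0],0],[[0,0,0],0],[[0,0,0],0]]';python3 - <<'E'
from meas import *
o=env.observe();print(o["position"])
p=snapshot("scene"); print(proj(p,o["position"]))
cv2.imwrite("pics/c9.png",cv2.resize(p["color"][120:320,220:420,::-1],None,fx=3,fy=3))
E
```

```text
t: 18.87
position: [639.2, 83.7, 59.8]
orientation: [-2.225, -2.215, 0.004]
contact_force: [0.6, 0.6, -0.3]
finger_gap: 85.0
t: 19.12
position: [641.5, 84.1, 63.0]
orientation: [2.225, 2.216, 0.002]
contact_force: [-0.5, 0.3, 0.3]
finger_gap: 85.1
[641.5  84.1  63. ]
[325.7 199.7]
```

View pics/c9.png

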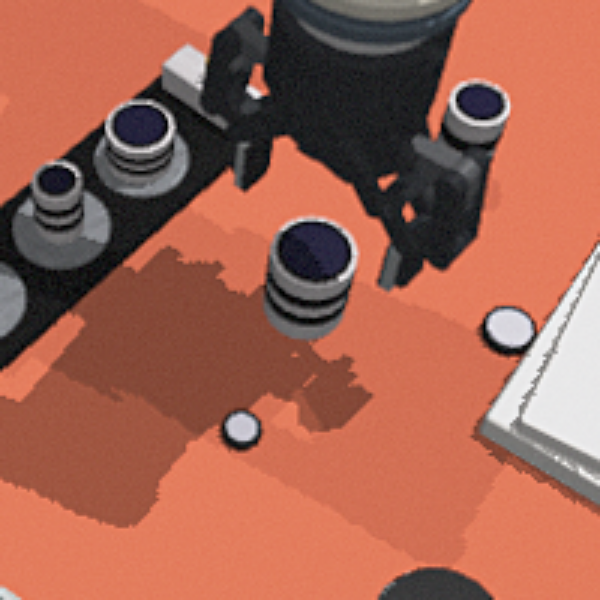

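barrel_r at (312,270) in the crop is centred under the gripper and the fingers are clear on both sides.

```bash
python3 -m crank '[[[-0.5,-1,10],0],[[0,0,14],0],[[0,0,12],0],[[0,0,6],0],[[0,0,2],0]]' 85; python3 -m crank '[[[0,0,0],0],[[0,0,0],0],[[0,0,0],0]]'; python3 -m crank '[[[0,0,0],0],[[0,0,0],0],[[0,0,0],0],[[0,0,0],0],[[0,0,0],0]]' 36; python3 -m crank '[[[0,0,0],0],[[0,0,0],0],[[0,0,0],0],[[0,0,0],0]]' 36
```

```text
t: 19.58
position: [638.4, 83.3, 15.9]
orientation: [-2.225, -2.215, 0.004]
contact_force: [-0.7, -0.3, 0.9]
finger_gap: 84.9
t: 19.83
position: [640.3, 83.5, 18.5]
orientation: [2.226, 2.217, 0.001]
contact_force: [-0.0, -0.4, 0.7]
finger_gap: 85.1
t: 20.25
position: [640.3, 83.5, 18.9]
orientation: [2.226, 2.216, 0.001]
contact_force: [-0.6, -0.2, 6.0]
finger_gap: 45.1
t: 20.58
position: [640.3, 83.5, 18.9]
orientation: [2.226, 2.216, 0.001]
contact_force: [-1.1, -0.2, 6.1]
finger_gap: 44.5
```

```bash
python3 -m crank '[[[0,0,-3],0],[[0,0,-10],0],[[0,0,-22],0],[[0,0,-28],0],[[0,0,-25],0]]' 36; python3 -m crank '[[[-12,-12,-12],0],[[-24,-25,-6],0],[[-27,-29,0],0],[[-26,-28,0],0],[[-20,-22,0],0]]';  python3 -m crank '[[[-10,-11,0],0],[[-5,-5,0],0],[[0,0,0],0],[[0,0,0],0],[[0,0,0],0]]'
```

```text
t: 21.0
position: [639.4, 83.5, 107.5]
orientation: [-2.226, -2.217, 0.001]
contact_force: [0.7, -0.1, -2.0]
finger_gap: 44.6
t: 21.42
position: [520.9, -26.3, 124.6]
orientation: [-2.226, -2.217, 0.001]
contact_force: [0.3, -0.6, -2.0]
finger_gap: 44.6
t: 21.83
position: [508.9, -39.3, 124.4]
orientation: [2.225, 2.217, 0.002]
contact_force: [-0.3, 0.3, -2.1]
finger_gap: 45.1
```

```bash
python3 -m crank '[[[-1.4,-0.8,12],0],[[-1,-0.8,22],0],[[0,0,20],0],[[0,0,15],0],[[0,0,8],0]]' 36; python3 -m crank '[[[0,0,4],0],[[0,0,0],0],[[0,0,0],0],[[0,0,0],0]]';python3 - <<'E'
from meas import *
o=env.observe();print(o["position"],o["finger_gap"],o["contact_force"])
p=snapshot("scene"); cv2.imwrite("pics/c10.png",cv2.resize(p["color"][100:300,130:330,::-1],None,fx=3,fy=3))
E
```

```text
t: 22.25
position: [505.8, -41.4, 45.3]
orientation: [-2.224, -2.217, 0.002]
contact_force: [-0.7, 0.1, -2.9]
finger_gap: 44.5
t: 22.58
position: [506.6, -42.2, 44.0]
orientation: [2.225, 2.216, 0.002]
contact_force: [0.6, -0.4, -2.3]
finger_gap: 44.7
[506.6 -42.2  44. ] 44.733664313011325 [ 0.6 -0.4 -2.3]
```

View pics/c10.png

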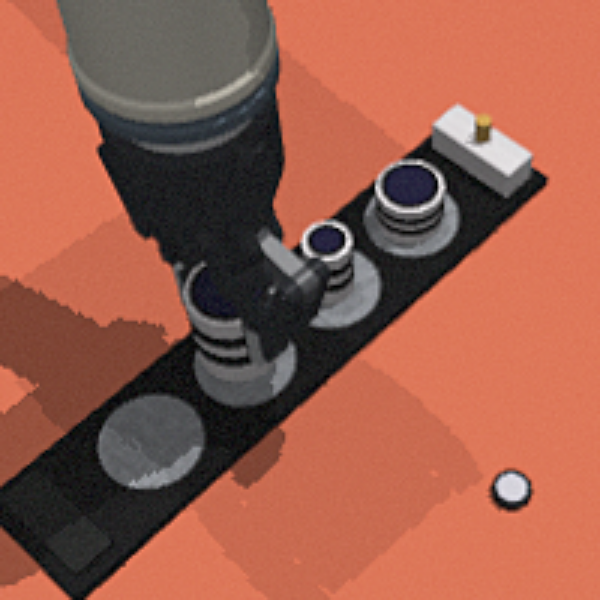

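barrel_r at (225,315) is over the third pad at (247,370). It needs to come down about 14 mm.

```bash
python3 -m crank '[[[0.4,0.5,4],0],[[0,0,4],0],[[0,0,3],0],[[0,0,1.5],0],[[0,0,0.5],0]]' 36; python3 -m crank '[[[0,0,0],0],[[0,0,0.5],0],[[0,0,0.5],0],[[0,0,0.3],0],[[0,0,0],0]]'
```

```text
t: 23.05
position: [505.9, -41.9, 29.8]
orientation: [-2.226, -2.216, 0.001]
contact_force: [-2.6, 0.4, 4.6]
finger_gap: 44.8
t: 23.47
position: [506.3, -42.0, 29.8]
orientation: [2.226, 2.217, 0.0]
contact_force: [-3.7, 1.1, 11.8]
finger_gap: 44.3
```

```bash
python3 -m crank '[[[0,0,0],0],[[0,0,0],0],[[0,0,0],0]]' 52; python3 -m crank '[[[0,0,0],0],[[0,0,0],0],[[0,0,0],0]]' 75;  python3 -m crank '[[[0,0,-10],0],[[0,0,-25],0],[[0,0,-35],0],[[0,0,-30],0],[[0,0,-15],0]]' 85;python3 -m crank '[[[18,10,0],0],[[34,19,0],0],[[35,20,0],0],[[35,20,0],0],[[35,20,0],0]]' 85;python3 -m crank '[[[35,20,0],0],[[31,17,0],0],[[20,10,0],0],[[12,6,0],0],[[0,0,0],0]]';python3 -m crank '[[[0,0,0],0],[[0,0,0],0],[[0,0,0],0]]'; python3 - <<'E'
from meas import *
o=env.observe();print(o["position"])
for n in("scene","top"):
    p=snapshot(n); cv2.imwrite(f"pics/{n}11.png",p["color"][:,:,::-1])
    for c,s in lens(p): print(n,c,s,at_z(p,c,65),at_z(p,c,66))
a=cv2.imread("pics/scene11.png")[80:280,220:420]; b=cv2.imread("pics/top11.png")[150:350,200:400]
cv2.imwrite("pics/c11.png",np.hstack([cv2.resize(a,None,fx=2,fy=2),cv2.resize(b,None,fx=2,fy=2)]))
E
```

```text
t: 23.72
position: [506.4, -42.0, 29.0]
orientation: [2.226, 2.217, 0.0]
contact_force: [0.2, -0.2, -0.8]
finger_gap: 52.4
t: 23.97
position: [506.2, -41.9, 28.8]
orientation: [-2.226, -2.217, 0.0]
contact_force: [-0.3, 0.4, -0.1]
finger_gap: 75.3
t: 24.38
position: [507.7, -42.1, 148.0]
orientation: [2.224, 2.215, 0.004]
contact_force: [1.5, -0.2, -0.6]
finger_gap: 85.2
t: 24.8
position: [596.6, 116.4, 144.9]
orientation: [2.226, 2.216, 0.001]
contact_force: [1.1, -0.7, 0.1]
finger_gap: 85.0
t: 25.22
position: [650.1, 214.7, 144.3]
orientation: [2.224, 2.219, 0.002]
contact_force: [0.5, -1.0, 0.8]
finger_gap: 85.0
t: 25.47
position: [648.7, 211.0, 144.0]
orientation: [-2.227, -2.215, 0.001]
contact_force: [0.3, -0.2, 0.6]
finger_gap: 85.1
[648.7 211.  144. ]
scene [199.3   6.8] [173   0  55  16 168] [111.7 307.2  65. ] [113.  306.1  66. ]
scene [379.6 153.6] [373 149  14  10 107] [651.2 217.3  65. ] [651.5 216.5  66. ]
scene [238.3 179.6] [234 176  10   8  61] [514.2  19.7  65. ] [514.7  19.2  66. ]
scene [206.6 200.7] [196 192  22  18 312] [506.5 -42.7  65. ] [507.1 -43.1  66. ]
top [141.7 159.7] [135 153  14  14 140] [650.4 218.8  65. ] [650.1 218.4  66. ]
top [304.6 247.4] [294 237  22  22 367] [505.3 -40.9  65. ] [505.2 -40.8  66. ]
top [221.2 248.8] [212 241  17  16 116] [505.2  90.1  65. ] [505.2  90.   66. ]
top [261.3 248.3] [257 244  10  10  78] [505.   27.4  65. ] [504.9  27.3  66. ]
```

View pics/c11.png

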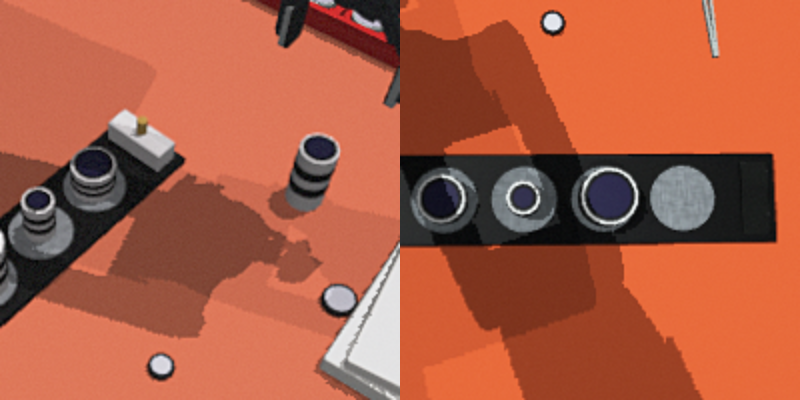

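p, q and r all stand centred on their pads: (440,198), (522,198) and (610,197) in the top crop. Now barrel_s.

```bash
python3 -m crank '[[[3,1,10],0],[[3,1,18],0],[[0.4,0,16],0],[[0,0,12],0],[[0,0,6],0]]' 85; python3 -m crank '[[[0,0,0],0],[[0,0,0],0],[[0,0,0],0]]';python3 - <<'E'
from meas import *
o=env.observe();print(o["position"])
p=snapshot("scene"); print(proj(p,o["position"]))
cv2.imwrite("pics/c12.png",cv2.resize(p["color"][70:270,280:480,::-1],None,fx=3,fy=3))
E
```

```text
t: 25.98
position: [650.1, 218.3, 79.4]
orientation: [-2.225, -2.216, 0.004]
contact_force: [-0.1, 0.9, 0.7]
finger_gap: 85.1
t: 26.23
position: [651.9, 219.0, 82.6]
orientation: [2.226, 2.216, 0.002]
contact_force: [-0.1, -0.6, -0.2]
finger_gap: 85.1
[651.9 219.   82.6]
[382.9 146.1]
```

View pics/c12.png

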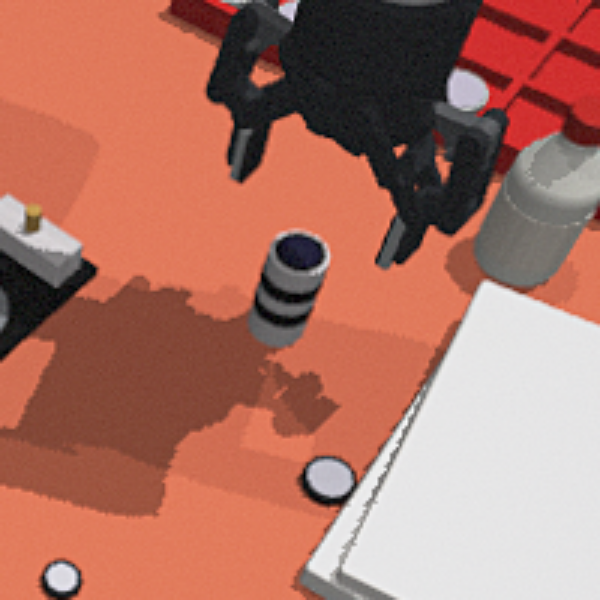

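barrel_s at (288,290) in the crop is between the fingers. The paper stack and the bottle are clear.

```bash
python3 -m crank '[[[-1.2,-1,10],0],[[0,0,16],0],[[0,0,14],0],[[0,0,9],0],[[0,0,4],0]]' 85; python3 -m crank '[[[0,0,1],0],[[0,0,0],0],[[0,0,0],0],[[0,0,0],0]]'; python3 -m crank '[[[0,0,0],0],[[0,0,0],0],[[0,0,0],0],[[0,0,0],0],[[0,0,0],0]]' 25; python3 -m crank '[[[0,0,0],0],[[0,0,0],0],[[0,0,0],0],[[0,0,0],0]]' 25
```

```text
t: 26.7
position: [649.2, 217.3, 26.8]
orientation: [-2.225, -2.216, 0.004]
contact_force: [-0.8, 0.2, 0.0]
finger_gap: 84.8
t: 27.03
position: [650.9, 217.8, 28.6]
orientation: [2.226, 2.216, 0.002]
contact_force: [-0.2, -0.3, 0.2]
finger_gap: 85.0
t: 27.45
position: [650.5, 217.7, 28.3]
orientation: [2.226, 2.217, 0.001]
contact_force: [0.4, 0.0, 1.6]
finger_gap: 32.7
t: 27.78
position: [650.6, 217.7, 28.3]
orientation: [2.226, 2.217, 0.001]
contact_force: [-0.7, -1.0, 5.4]
finger_gap: 32.9
```

```bash
python3 -m crank '[[[0,0,-3],0],[[0,0,-10],0],[[0,0,-22],0],[[0,0,-30],0],[[0,0,-28],0]]' 25; python3 -m crank '[[[-12,-6,-15],0],[[-28,-12,-8],0],[[-36,-16,0],0],[[-36,-16,0],0],[[-36,-16,0],0]]';  python3 -m crank '[[[-36,-16,0],0],[[-36,-16,0],0],[[-36,-16,0],0],[[-30,-13,0],0],[[-20,-9,0],0]]'; python3 -m crank '[[[-14,-6,0],0],[[-6,-2,0],0],[[0,0,0],0],[[0,0,0],0],[[0,0,0],0]]'
```

```text
t: 28.2
position: [649.6, 217.5, 121.8]
orientation: [-2.225, -2.216, 0.002]
contact_force: [1.1, 0.1, -1.1]
finger_gap: 32.6
t: 28.62
position: [582.7, 68.8, 144.6]
orientation: [2.225, 2.218, 0.001]
contact_force: [0.8, -0.0, -1.4]
finger_gap: 32.9
t: 29.03
position: [511.3, -90.1, 144.3]
orientation: [-2.227, -2.216, 0.001]
contact_force: [0.6, -0.9, -0.3]
finger_gap: 32.9
t: 29.45
position: [505.5, -107.0, 144.0]
orientation: [2.225, 2.217, 0.001]
contact_force: [0.3, 0.2, -1.3]
finger_gap: 32.8
```

Moving down from 144 to about 54.

```bash
python3 -m crank '[[[-1.3,0.5,12],0],[[-1.3,0.5,24],0],[[0,0,22],0],[[0,0,16],0],[[0,0,8],0]]' 25; python3 -m crank '[[[0,0,5],0],[[0,0,2],0],[[0,0,0],0],[[0,0,0],0],[[0,0,0],0]]';python3 - <<'E'
from meas import *
o=env.observe();print(o["position"],o["finger_gap"],o["contact_force"])
p=snapshot("scene"); cv2.imwrite("pics/c13.png",cv2.resize(p["color"][120:320,100:300,::-1],None,fx=3,fy=3))
E
```

```text
t: 29.87
position: [505.2, -109.0, 59.9]
orientation: [-2.223, -2.217, 0.002]
contact_force: [-1.5, -0.8, -1.3]
finger_gap: 32.6
t: 30.28
position: [506.6, -110.4, 55.7]
orientation: [2.225, 2.216, 0.001]
contact_force: [-0.6, 0.3, -0.1]
finger_gap: 33.1
[ 506.6 -110.4   55.7] 33.05551796697333 [-0.6  0.3 -0.1]
```

View pics/c13.png

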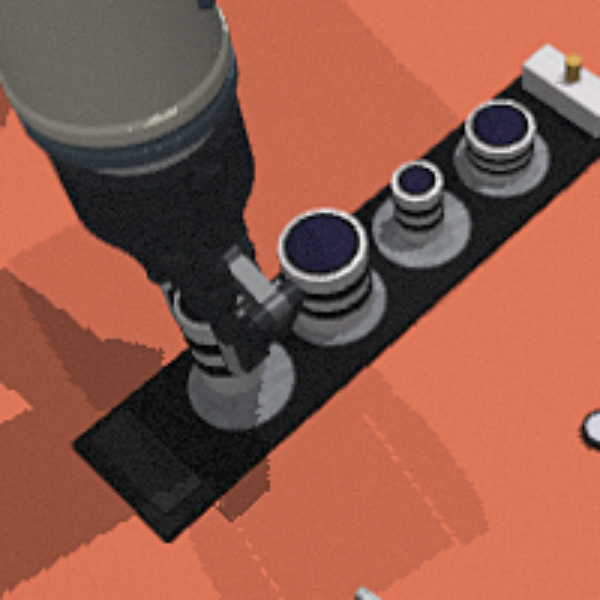

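barrel_s is held upright over the last pad, which is at about (242,385).

```bash
python3 -m crank '[[[0.6,0.3,5],0],[[0,0,5],0],[[0,0,3.5],0],[[0,0,1.5],0],[[0,0,0.5],0]]' 25; python3 -m crank '[[[0,0,0],0],[[0,0,0],0],[[0,0,0.5],0],[[0,0,0.4],0],[[0,0,0],0]]'
```

```text
t: 30.75
position: [505.8, -109.7, 39.2]
orientation: [-2.225, -2.216, 0.001]
contact_force: [-3.6, 1.0, 9.0]
finger_gap: 32.6
t: 31.17
position: [505.9, -109.7, 39.2]
orientation: [-2.226, -2.216, 0.001]
contact_force: [-4.9, 1.4, 14.4]
finger_gap: 32.6
```

```bash
python3 -m crank '[[[0,0,0],0],[[0,0,0],0],[[0,0,0],0]]' 40; python3 -m crank '[[[0,0,0],0],[[0,0,0],0],[[0,0,0],0]]' 70;  python3 -m crank '[[[0,0,-8],0],[[0,0,-20],0],[[0,0,-35],0],[[0,0,-35],0],[[0,0,-25],0]]' 85;python3 -m crank '[[[-15,5,0],0],[[-30,10,0],0],[[-35,10,0],0],[[-35,10,0],0],[[-35,10,0],0]]' 85;python3 -m crank '[[[-30,5,0],0],[[-15,0,0],0],[[-5,0,0],0],[[0,0,0],0],[[0,0,0],0]]';python3 -m crank '[[[0,0,0],0],[[0,0,0],0],[[0,0,0],0]]'; python3 - <<'E'
from meas import *
o=env.observe();print(o["position"],o["t"])
for n in("scene","top"):
    p=snapshot(n); cv2.imwrite(f"pics/{n}14.png",p["color"][:,:,::-1])
    for c,s in lens(p,50): print(n,c,s,[at_z(p,c,h+11)[:2] for h in (30,42,54,66)])
a=cv2.imread("pics/scene14.png")[120:320,120:320]; b=cv2.imread("pics/top14.png")[150:350,180:380]
cv2.imwrite("pics/c14.png",np.hstack([cv2.resize(a,None,fx=2,fy=2),cv2.resize(b,None,fx=2,fy=2)]))
E
```

```text
t: 31.42
position: [506.5, -109.8, 38.4]
orientation: [2.226, 2.216, 0.0]
contact_force: [-0.9, -0.2, 0.1]
finger_gap: 39.7
t: 31.67
position: [506.3, -109.7, 38.4]
orientation: [-2.226, -2.217, 0.0]
contact_force: [-0.3, 0.2, 0.1]
finger_gap: 69.9
t: 32.08
position: [506.8, -109.9, 164.6]
orientation: [2.225, 2.216, 0.002]
contact_force: [1.6, -0.7, -0.1]
finger_gap: 84.8
t: 32.5
position: [551.0, -261.4, 162.4]
orientation: [2.225, 2.217, 0.0]
contact_force: [0.7, 0.3, 0.5]
finger_gap: 85.1
t: 32.92
position: [554.8, -308.7, 161.4]
orientation: [-2.225, -2.216, -0.0]
contact_force: [-0.6, 0.8, -0.1]
finger_gap: 84.9
t: 33.17
position: [555.5, -308.8, 161.7]
orientation: [-2.225, -2.218, -0.0]
contact_force: [0.7, -0.9, -0.3]
finger_gap: 85.1
[ 555.5 -308.8  161.7] 33.1667
scene [199.5   6.7] [173   0  55  16 169] [array([ 79.7, 332.7]), array([ 95.7, 320.1]), array([111.7, 307.6]), array([127.7, 295.1])]
scene [266.1 161.3] [258 155  17  13 161] [array([508.1,  92.6]), array([514.8,  85.2]), array([521.6,  77.8]), array([528.4,  70.4])]
scene [238.4 179.6] [234 176  10   8  58] [ar
[... 348 characters left out ...]
([ 506.5, -110.9])]
top [370.3   1.4] [362   0  16   5  57] [array([ 957.6, -177.6]), array([ 948.6, -174. ]), array([ 939.6, -170.3]), array([ 930.5, -166.7])]
top [304.6 247.5] [294 237  22  22 356] [array([506.5, -43.1]), array([505.8, -42. ]), array([505.1, -40.9]), array([504.4, -39.7])]
top [349.  246.5] [342 240  14  14 153] [array([ 506.9, -116.6]), array([ 506.2, -114.1]), array([ 505.5, -111.6]), array([ 504.8, -109.1])]
top [220.  248.9] [212 241  17  17 232] [array([506.4,  94.7]), array([505.7,  93.3]), array([505. ,  91.9]), array([504.4,  90.5])]
top [261.3 248.3] [257 244  10  10  79] [array([506.4,  27.7]), array([505.7,  27.6]), array([505.1,  27.4]), array([504.4,  27.2])]
```

View pics/c14.png

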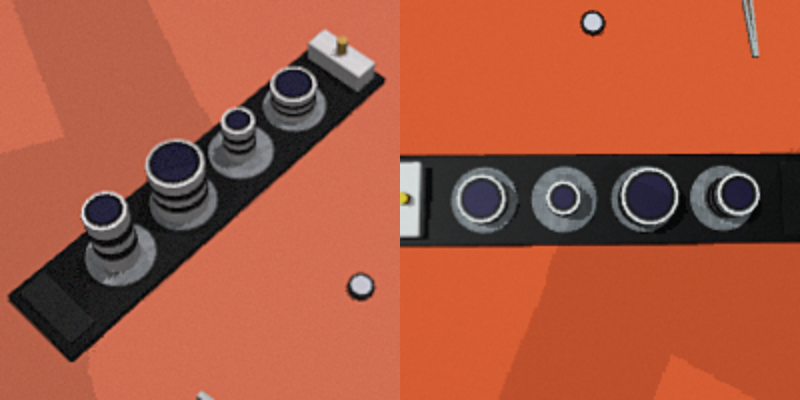

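All four stand upright on their pads in the order p, q, r, s from the datum. Each lens, taken at its own height, is within 2 mm of the pad centre measured in the same camera. The arm is clear, so I'm handing in.

```bash
python3 -c "
from bench import ticket
print(ticket.sign_off())"
```

```text
the job is handed in; nothing more can be done
None
```

The four lens barrels are standing upright on the felt pads in height order: barrel_p (30 mm) next to the datum block, then barrel_q (42 mm), barrel_r (54 mm) and barrel_s (66 mm) on the farthest pad. I handed the job in at about 33 s of the 102 s allowed.

- **Position:** in the last pictures, both cameras put every barrel within about 2 mm of its pad's centre, and all four stood upright with the gripper well clear.
- **Handling:** each barrel was lowered until it touched the pad and then released. The highest force reading was about 14 N, when barrel_s was set down. Nothing was dropped or knocked over.
- **Disagreements:** the two cameras differed by up to about 3 mm, in line with the stated calibration. The gripper read the barrels 1 to 2 mm thinner than their given diameters. No check failed.

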